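# Snap the cap onto the sweet jar

### The arm

A 7-joint arm with a two-finger parallel gripper is mounted at the origin on the work surface. World frame = base frame: x ahead of the robot, y to its left, z up, the work surface at z = 0. Lengths are in mm, angles in rad, forces in N, time in s.
With the tool pointing down it reaches from about 400 to 925 mm from the base axis. Payload 4.1 kg.
Tool frame: the origin (TCP) lies midway between the tips of the shut fingers; the grasp point (between the pads) lies 19 mm behind it (r.tcp_to_grasp is the distance from the TCP to the grasp point, in mm); z points along the fingers, y is the line along which they close (so a half turn about z gives the same grasp; the last joint's range is limited). The gripper opens to 85 mm and grips with 20 to 120 N. Pads are 22 mm wide; open, the fingers measure 114 mm over their backs; the gripper's body (76 mm by 85 mm) begins 54 mm behind the grasp point. The pads swing forward as they close: fully open they stand 13 mm farther back than shut.
Start: joints at [-1.21, 0.398, 0.045, 1.537, -0.019, 1.207, -0.051], TCP at [288.435, 582.536, 231.347] pointing down, gripper open.
Joint ranges: [-2.82, 2.82], [-0.49, 2.23], [-1.37, 1.46], [0, 2.46], [-1.36, 4.5], [0.23, 2], [-2.94, 2.94]. Speed limits (rad/s): [2.57, 2.57, 3.14, 3.14, 3.14, 3.14, 3.14].

### API

Orientations are given as [roll, pitch, yaw] about the fixed x, y, z axes, in that order (R = Rz(yaw) Ry(pitch) Rx(roll)).
In Python, from station import r, optics gives the robot as it stands. The module is installed in compiled form; this text tells all that it offers.
- The arm moves only by the tool apply_moves, never from a script. Its argument "plan" is a list of rows, each a list of 6 numbers: the shift along the tool's x, y, z in m, then the turn, a rotation vector about the tool's x, y, z in degrees. In form: [[dx, dy, dz, ax, ay, az], ...]. A call has exactly 8 rows; each row is the pose to reach, as a shift and turn from the pose commanded when the call began, along the tool's axes at that moment; what a row does not reach only later rows make up. A row lasts 1/8 s, in which the tool goes at most 62.5 mm and 10.7 degrees, less where a joint would pass 70% of its speed; a pose out of reach is approached as far as the arm can. A call with a gripper value outside its range is refused whole. "fingers" is the finger opening in m, from 0 to 0.0854, set as the call begins (left out, the last holds). The fingers move at their own pace and stop on an object; "squeeze" is the grip in N (left out, the last holds). Time passes only in rows, so rows that repeat a pose let the fingers close, or fill a call up. It gives the time, the measured TCP pose, the force, the opening and the grip force at its end, in the units of the state.
- r.get_obs(): the state, without advancing time (a new reading comes with each control period).
- optics.capture(name): name is "scene" or "top"; returns a dict with "img" (384x512x3 uint8, blue, green, red), "mtx" (3x3 intrinsics, pixels), "R" (3x3) and "t" (3): a world point X has camera coordinates R X + t. Camera axes: x right, y down, z forward; pixel columns grow to the right and rows downward; lengths in mm; the calibration is good to about 2 mm. A picture is of the moment at which its call begins. There is no depth.
- r.sign_off(): hands the job in; it is judged then, once.
The state is a dict: "t": time; "q": joint angles; "joint_velocities": joint speeds; "tau": joint torques, N m; "ee_pos": TCP position; "tool_rot": TCP orientation; "wrist_force": force on the tool from outside, world axes, zero at the start; "ft_torque": the same for the moment, N m; "width": opening from 0.0 (shut) to 1.0 (fully open); "grip_force": force on a finger pad.
Only numpy, scipy, OpenCV 4.12 (cv2) and the standard library are available. Lean on these libraries where they do the work, as an engineer would, in place of code of your own. Each camera call takes 0.05 s, during which the arm holds its last target. There are 200 camera calls.

### The job

Take the large cap out of the crate by its knob and press it straight down onto the neck of the jar in the filling stand until it snaps over the catch beads and sits fully home. Keep pushing down firmly (about 10 N) after the snap, and finish like that: still holding the cap and pressing it down, without letting go. Leave the two small caps in the crate and do not disturb the other things on the counter.

Things in the scene. Friction and masses are not known exactly. Their poses are not given: they have to be found in the camera images.
- cap: Large cap, loose in the crate: upright aluminium cup, mouth down, 60 mm outside diameter, 20 mm tall, with a round pale wooden knob (22 mm diameter, 26 mm tall) in the middle of its flat top; 46 mm tall in all, about 60 g. Origin: centre of its lower rim, z up along the knob. Inside, a 3 mm thick lip at the rim narrows the 54 mm bore to 46 mm. Its yaw does not matter.
- cap_knob (a point): Centre of the large cap's knob, half way up, 33 mm above the cap's lower rim and 13 mm above the cap's flat top. Grip here.
- cap_seat (a point): Centre of the large cap's inside ceiling, 16 mm above its lower rim. When the cap is fully home this point lies on jar_mouth.
- jar: Clear jar of sweets, 90 mm diameter, clamped in a wooden stand (130 mm square) fixed to the counter. Origin: centre of the stand's underside, z up. From the jar's shoulder, 108 mm up, rises a round white neck, 42 mm diameter, 18 mm tall, top edge chamfered. Four evenly spaced white catch beads stand out 5 mm from the neck, centres 10.5 mm above the shoulder; pushed, they spring back into it.
- jar_mouth (a point): Centre of the flat top of the jar's neck, 126 mm above the counter. A cap lowered onto it first rests on the beads, cap_seat about 13 mm above this point; pushed down, the resistance rises to some 8 to 16 N (cap_seat about 11 mm above), falls away and turns into a slight pull as the lip passes the beads (about 8 to 4 mm above), and the cap stops rigidly with its ceiling on the neck's top.
- crate: Open wooden crate fixed to the counter, 180 mm (its x) by 310 mm (its y), 42 mm high, walls and floor 7 mm thick. Origin: centre of its underside. The three caps stand in it upright in a row along its y, about 85 mm apart, in any order.
- small_cap_a: A small cap that does not fit this jar, in the crate: same aluminium and wooden knob, but 42 mm diameter and 20 mm tall, knob 16 mm diameter and 18 mm tall. Origin: centre of its lower rim. Stays in the crate.
- small_cap_b: A second small cap, the same as small_cap_a. Stays in the crate.
- full_jar: Closed amber sweet jar, 84 mm diameter, 120 mm tall, standing on the counter beyond the work. Origin: centre of its underside. Leave alone.
- scoop: Steel sweet scoop with a black handle, about 200 mm long and 25 mm high, lying on the counter. Origin: underside where handle meets scoop. Leave alone.
- card_stand: Small wooden block, 80 mm wide, with an upright blank price card, 70 mm tall in all. Origin: centre of its underside. Leave alone.

How it is judged:
By the outcome, as a careful person would: the job done as asked, in the order asked, and still so for the second after the job is handed in, while the arm keeps its last pose, push and grip.
It also fails if it takes over 58 s, if anything falls off the work surface, if the arm or the gripper's body presses on something with over 40 N, if the wrist force passes 120 N, or if a joint passes its speed limit or range.

## Working session

There is one attempt and no reset: what is moved stays moved. The work goes in short steps, Python scripts to look and compute and a tool call to move; the robot and the scene stay as the last step left them, time stands still between calls to the robot, and variables do not carry over. Pictures are saved under pics/ and viewed, at most 10 in all, crops included, and the job is handed in when it is done.

Besides the shell and the picture viewer there is one more tool, called after ">>>" as name([rows], argument=value, ...), one row to a line, values as JSON. apply_moves: Moves the arm, as the interface text tells. Its arguments: {"type":"object","properties":{"plan":{"type":"array","items":{"type":"array","items":{"type":"number"}}},"fingers":{"type":"number"},"squeeze":{"type":"number"}},"required":["plan"]}

```bash
mkdir -p pics; python3 - <<'E'
from station import r, optics
import cv2,numpy as np,pickle
d={n:optics.capture(n) for n in("scene","top")}
pickle.dump(d,open("d0.pkl","wb"))
for n in d:
    cv2.imwrite(f"pics/{n}0.png",d[n]["img"]); print(n,d[n]["mtx"].tolist(),(-d[n]["R"].T@d[n]["t"]).round(0),d[n]["R"].round(3).tolist())
o=r.get_obs();print(o)
E
```

```text
scene [[349.46394463632714, 0.0, 253.09236719895463], [0.0, 349.46394463632714, 197.352122864997], [0.0, 0.0, 1.0]] [1293.  261.  631.] [[-0.377, 0.926, 0.021], [0.566, 0.248, -0.787], [-0.734, -0.285, -0.617]]
top [[373.95996375172945, 0.0, 256.46908414450655], [0.0, 373.95996375172945, 191.19060066189462], [0.0, 0.0, 1.0]] [441.  -6. 953.] [[-0.012, -1.0, -0.002], [-0.978, 0.012, -0.209], [0.209, -0.0, -0.978]]
{'t': 0.1, 'q': array([-1.21002768,  0.39913195,  0.04503289,  1.53771041, -0.0186772 ,
        1.20691027, -0.05071433]), 'joint_velocities': array([ 1.93368703e-03, -1.34510022e-03,  5.79561925e-04, -2.72562760e-03,
        1.85071284e-03, -3.66798745e-04,  3.13406210e-05]), 'tau': array([ 3.60196027e-03, -4.76264405e+01,  1.37042541e+00, -2.54949152e+01,
        1.20605537e-02,  5.01924078e-03,  2.94800984e-06]), 'ee_pos': array([288.1681622 , 582.01666017, 230.37768581]), 'tool_rot': array([-3.13985927e+00,  1.41125719e-04,  2.68193389e+00]), 'wrist_force': array([-0.12079362,  0.4278349 ,  0.11292956]), 'ft_torque': array([-0.00929726,  0.01092633, -0.01351186]), 'grip_force': 0.0, 'width': 1.0020445122418749}
```

View pics/scene0.png

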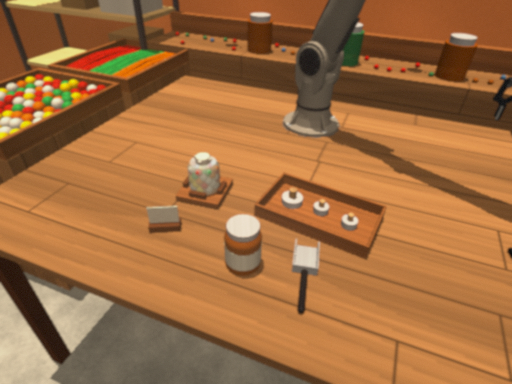

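View pics/top0.png

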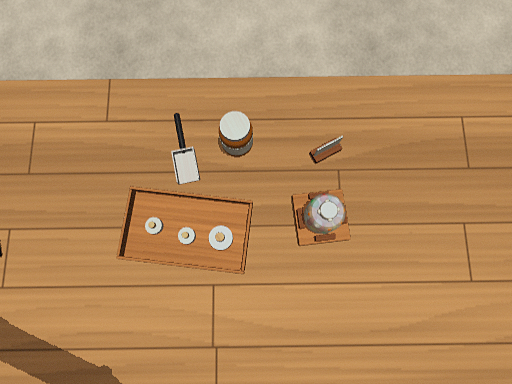

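The scene view shows the large cap at about (292,198) in the crate and the jar neck at (203,158). The top view shows the large cap at (220,237), the small caps at (186,235) and (153,225), and the neck at (328,210).

```bash
cat >h.py <<'E'
import numpy as np,cv2
def ray(c,uv,z):
    d=c["R"].T@np.linalg.solve(c["mtx"],[uv[0],uv[1],1.]);o=-c["R"].T@c["t"]
    return (o+d*(z-o[2])/d[2]).round(1)
def proj(c,X):
    p=c["mtx"]@(c["R"]@np.asarray(X,float)+c["t"]);return (p[:2]/p[2]).round(1)
def blob(c,box,test):
    x0,y0,x1,y1=box;hsv=cv2.cvtColor(c["img"],cv2.COLOR_BGR2HSV)[y0:y1,x0:x1].astype(int)
    m=test(hsv[...,0],hsv[...,1],hsv[...,2]).astype(np.uint8)
    cs,_=cv2.findContours(m,cv2.RETR_EXTERNAL,cv2.CHAIN_APPROX_NONE)
    k=max(cs,key=cv2.contourArea)+np.array([x0,y0]);(e,s,a)=cv2.fitEllipse(k)
    return np.array(e),np.round(s,1),cv2.contourArea(k)
E
python3 - <<'E'
import pickle,cv2,numpy as np
from h import *
d=pickle.load(open("d0.pkl","rb"));T,S=d["top"],d["scene"]
white=lambda h,s,v:(s<40)&(v>150)
for n,c,b,z in(("cap",T,(200,218,240,257),27),("neck",T,(308,192,348,232),126),("neck",S,(185,145,222,175),126),("cap",S,(275,180,310,215),27)):
    e=blob(c,b,white);print(n,e,ray(c,e[0],z))
a=[cv2.resize(c["img"][y:y+50,x:x+66],None,fx=6,fy=6,interpolation=0) for c,x,y in((T,187,212),(T,295,185),(S,260,175),(S,170,140))]
cv2.imwrite("pics/crop.png",np.vstack([np.hstack(a[:2]),np.hstack(a[2:])]))
E
```

```text
cap (array([220.26113892, 237.39190674]), array([22.9, 23.5]), 421.5) [523.7  84.2  27. ]
neck (array([326.86999512, 211.10778809]), array([30.7, 31.7]), 749.5) [ 570.6 -163.3  126. ]
neck (array([201.66844177, 156.0377655 ]), array([ 4.6, 10.7]), 35.5) [ 580.  -170.2  126. ]
cap (array([292.01544189, 196.68780518]), array([ 8.9, 16. ]), 44.5) [528.8  81.8  27. ]
```

View pics/crop.png

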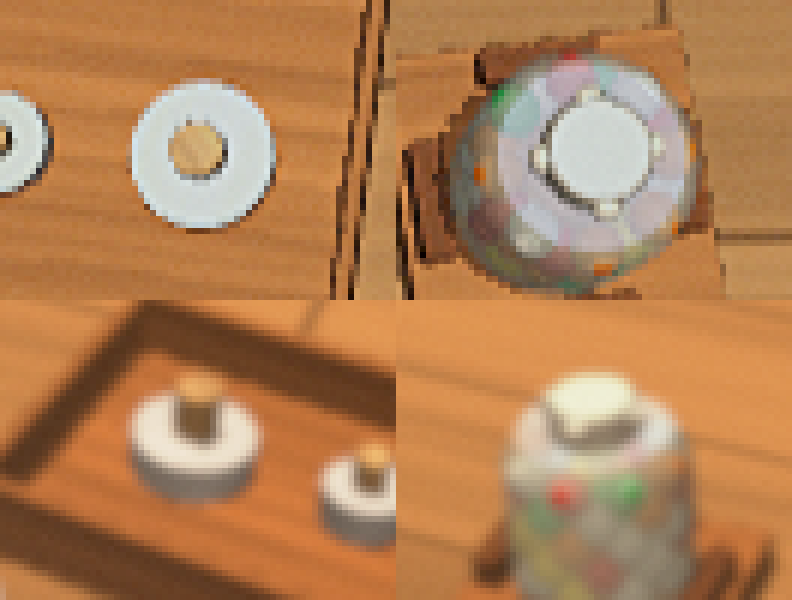

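The crop shows the cap upright, with its knob top at crop (197,149), i.e. top pixel (219.8,236.8). The neck's white disc is centred at about top pixel (329.2,210.2), with the four beads around it. The first neck mask took in part of the shoulder, so I'll refine it.

```bash
python3 - <<'E'
import pickle
from h import *
from station import r
from scipy.spatial.transform import Rotation as Ro
d=pickle.load(open("d0.pkl","rb"));T,S=d["top"],d["scene"]
for st,vt in((18,200),(18,215),(14,220)):
    e=blob(T,(319,199,340,221),lambda h,s,v:cv2.morphologyEx(((s<st)&(v>vt)).astype(np.uint8),cv2.MORPH_OPEN,np.ones((5,5),np.uint8)));print("neck",e,ray(T,e[0],126))
print("hand neck T/S",ray(T,(329.3,210.2),126),ray(S,(202.6,155.2),126))
k=blob(T,(211,228,230,246),lambda h,s,v:(s>60)&(v>130));print("knob",k,ray(T,k[0],53))
print("knob S",ray(S,(260+199/6,175+381/6),53), "cap",ray(T,(220.26,237.39),27))
# crate long axis from wall corners seen in top (outer top rim z=42)
a,b=ray(T,(132,187),42),ray(T,(252,202),42);print("crate y dir deg",np.degrees(np.arctan2(*(a-b)[[0,1]])),a,b, ray(T,(244,272),42))
for p in((153,225),(186,235)):print("small",ray(T,p,35))
o=r.get_obs();R=Ro.from_euler("xyz",o["tool_rot"]).as_matrix();print(R.round(3), o["ee_pos"])
for t in([524,84.5,70],[524,84.5,200]):print(R.T@(np.array(t)-o["ee_pos"]))
E
```

```text
neck (array([328.5916748, 209.5322113]), array([14.9, 15.6]), 181.0) [ 574.1 -167.3  126. ]Traceback (most recent call last):
  File "<stdin>", line 7, in <module>
  File "h.py", line 11, in blob
    k=max(cs,key=cv2.contourArea)+np.array([x0,y0]);(e,s,a)=cv2.fitEllipse(k)
      ~~~^^^^^^^^^^^^^^^^^^^^^^^^
ValueError: max() iterable argument is empty
```

```bash
python3 - <<'E'
import pickle
from h import *
from station import r
from scipy.spatial.transform import Rotation as Ro
d=pickle.load(open("d0.pkl","rb"));T,S=d["top"],d["scene"]
print("hand neck T/S",ray(T,(328.7,209.7),126),ray(S,(202.1,154.7),126))
k=blob(T,(211,228,230,246),lambda h,s,v:(s>60)&(v>130));print("knob",k,ray(T,k[0],53))
print("knob S",ray(S,(260+199/6-.5,175+381/6-.5),53), "cap",ray(T,(220.26,237.39),27))
a,b=ray(T,(132,187),42),ray(T,(252,202),42);print("crate y dir deg",np.degrees(np.arctan2(*(a-b)[[0,1]])),a,b, ray(T,(244,272),42))
for p in((153,225),(186,235)):print("small",ray(T,p,35))
o=r.get_obs();R=Ro.from_euler("xyz",o["tool_rot"]).as_matrix();print(R.round(3), o["ee_pos"])
for t in([524,84,150],):print(R.T@(np.array(t)-o["ee_pos"]))
E
```

```text
hand neck T/S [ 573.8 -167.6  126. ] [ 573.3 -172.5  126. ]
knob (array([219.03866577, 236.37063599]), array([7.7, 8.3]), 48.0) [523.9  84.6  53. ]
knob S [712.1 137.4  53. ] cap [523.7  84.2  27. ]
crate y dir deg 7.926451577549205 [650.5 304.4  42. ] [608.8   4.9  42. ] [439.6  25.5  42. ]
small [555.4 249.4  35. ]
small [529.9 167.4  35. ]
[[-0.896  0.444 -0.001]
 [ 0.444  0.896 -0.002]
 [-0.    -0.002 -1.   ]] [288.1681622  582.01666017 230.37768581]
[-432.28333827 -341.55956378   81.03086913]
```

>>> apply_moves([
  [-0.048, -0.038, 0, 0, 0, 6.75],
  [-0.096, -0.076, 0, 0, 0, 13.5],
  [-0.144, -0.114, 0, 0, 0, 20.25],
  [-0.192, -0.152, 0, 0, 0, 27],
  [-0.24, -0.19, 0, 0, 0, 33.75],
  [-0.288, -0.228, 0, 0, 0, 40.5],
  [-0.336, -0.266, 0, 0, 0, 47.25],
  [-0.384, -0.304, 0.02, 0, 0, 54],
], fingers=0.045, squeeze=30)

```text
t: 1.1
ee_pos: [498.5, 139.8, 212.9]
tool_rot: [3.138, -0.001, 1.736]
wrist_force: [1.2, 0.3, -0.7]
width: 0.523
grip_force: 0.0
```

```bash
cat >g.py <<'E'
import sys
from station import r
import numpy as np
from scipy.spatial.transform import Rotation as Ro
o=r.get_obs();R=Ro.from_euler("xyz",o["tool_rot"]).as_matrix()
print(o["t"],o["ee_pos"].round(1),"rot",o["tool_rot"].round(4),"F",o["wrist_force"].round(2),"w",round(85.4*o["width"],1),"g",o["grip_force"],"q",o["q"].round(2))
t=np.array([float(x) for x in sys.argv[1:4]]);print("tool shift mm",(R.T@(t-o["ee_pos"])).round(1),"turn to level deg",np.degrees((Ro.from_matrix(R).inv()*Ro.from_euler("xyz",[np.pi,0,o["tool_rot"][2]])).as_rotvec()).round(2))
E
python3 g.py 523.8 84.4 100
```

```text
1.1 [498.5 139.8 212.9] rot [ 3.1380e+00 -1.3000e-03  1.7355e+00] F [ 1.16  0.33 -0.69] w 44.6 g 0.0 q [-0.74  0.19  0.44  1.88 -0.09  1.08 -0.1 ]
tool shift mm [-58.9  15.4 112.9] turn to level deg [ 0.21 -0.07 -0.  ]
```

>>> apply_moves([
  [-0.02, 0.005, 0.02, 0, 0, 0],
  [-0.04, 0.01, 0.04, 0, 0, 0],
  [-0.056, 0.015, 0.07, 0, 0, 0],
  [-0.057, 0.015, 0.1, 0, 0, 0],
  [-0.057, 0.015, 0.112, 0, 0, 0],
  [-0.057, 0.015, 0.112, 0, 0, 0],
  [-0.057, 0.015, 0.112, 0, 0, 0],
  [-0.057, 0.015, 0.112, 0, 0, 0],
])

```text
t: 2.1
ee_pos: [522.1, 88.1, 101.0]
tool_rot: [3.139, -0.001, 1.74]
wrist_force: [-0.8, -0.1, -0.2]
width: 0.529
grip_force: 0.0
```

```bash
python3 g.py 523.8 84.4 40
```

```text
2.1 [522.1  88.1 101. ] rot [ 3.1393e+00 -6.0000e-04  1.7398e+00] F [-0.81 -0.08 -0.16] w 45.2 g 0.0 q [-0.61  0.35  0.44  1.97 -0.2   0.85  0.1 ]
tool shift mm [-4.   0.9 61. ] turn to level deg [ 0.13 -0.03 -0.  ]
```

>>> apply_moves([
  [-0.004, 0.001, 0.015, 0, 0, 0],
  [-0.004, 0.001, 0.03, 0, 0, 0],
  [-0.004, 0.001, 0.045, 0, 0, 0],
  [-0.004, 0.001, 0.055, 0, 0, 0],
  [-0.004, 0.001, 0.062, 0, 0, 0],
  [-0.004, 0.001, 0.066, 0, 0, 0],
  [-0.004, 0.001, 0.068, 0, 0, 0],
  [-0.004, 0.001, 0.068, 0, 0, 0],
])

```text
t: 3.1
ee_pos: [523.1, 83.9, 32.0]
tool_rot: [3.141, -0.0, 1.739]
wrist_force: [-0.2, -0.3, 0.6]
width: 0.526
grip_force: 0.0
```

```bash
python3 g.py 523.8 84.4 25; python3 - <<'E'
from station import optics
import cv2,numpy as np,pickle
d={n:optics.capture(n) for n in("scene","top")};pickle.dump(d,open("d1.pkl","wb"))
a=[cv2.resize(d[n]["img"][y:y+80,x:x+66],None,fx=6,fy=6,interpolation=2) for n,x,y in(("scene",260,140),("top",187,200))]
cv2.imwrite("pics/g1.png",np.hstack(a))
E
```

```text
3.1 [523.1  83.9  32. ] rot [ 3.1412e+00 -2.0000e-04  1.7393e+00] F [-0.24 -0.33  0.55] w 45.0 g 0.0 q [-0.56  0.46  0.4   2.01 -0.26  0.72  0.17]
tool shift mm [0.3 0.8 7. ] turn to level deg [ 0.02 -0.01 -0.  ]
```

View pics/g1.png

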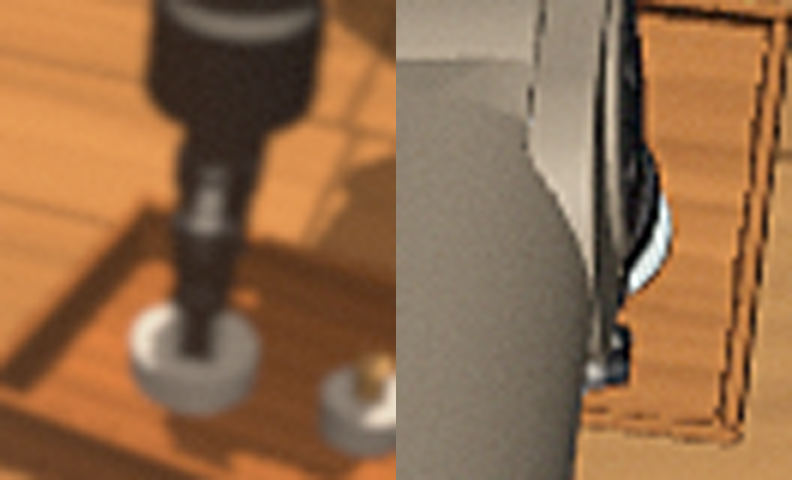

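The gripper straddles the knob: in the scene crop the near finger sits in front of it at (200,340), clear of the cap's top. I'll lower a little more and close.

>>> apply_moves([
  [0, 0.001, 0.002, 0, 0, 0],
  [0, 0.001, 0.004, 0, 0, 0],
  [0, 0.001, 0.005, 0, 0, 0],
  [0, 0.001, 0.005, 0, 0, 0],
  [0, 0.001, 0.005, 0, 0, 0],
  [0, 0.001, 0.005, 0, 0, 0],
  [0, 0.001, 0.005, 0, 0, 0],
  [0, 0.001, 0.005, 0, 0, 0],
], fingers=0.028)

```text
t: 4.2
ee_pos: [523.9, 84.1, 26.9]
tool_rot: [3.141, -0.0, 1.739]
wrist_force: [-0.2, 0.1, -0.6]
width: 0.329
grip_force: 0.0
```

```bash
python3 g.py 523.8 84.4 25
```

```text
4.2 [523.9  84.1  26.9] rot [ 3.1415e+00 -1.0000e-04  1.7395e+00] F [-0.16  0.05 -0.58] w 28.1 g 0.0 q [-0.56  0.47  0.39  2.01 -0.27  0.71  0.17]
tool shift mm [ 0.3 -0.1  1.9] turn to level deg [ 0.01 -0.   -0.  ]
```

>>> apply_moves([
  [0, 0, 0.001, 0, 0, 0],
  [0, 0, 0.001, 0, 0, 0],
  [0, 0, 0.002, 0, 0, 0],
  [0, 0, 0.002, 0, 0, 0],
  [0, 0, 0.002, 0, 0, 0],
  [0, 0, 0.002, 0, 0, 0],
  [0, 0, 0.002, 0, 0, 0],
  [0, 0, 0.002, 0, 0, 0],
])

```text
t: 5.2
ee_pos: [524.0, 84.1, 26.7]
tool_rot: [-3.141, -0.001, 1.739]
wrist_force: [-5.3, -1.0, 14.8]
width: 0.328
grip_force: 8.0
```

Contact with the cap top at TCP z≈26.8. I'll back off and close.

>>> apply_moves([
  [0, 0, -0.004, 0, 0, 0],
  [0, 0, -0.004, 0, 0, 0],
  [0, 0, -0.004, 0, 0, 0],
  [0, 0, -0.004, 0, 0, 0],
  [0, 0, -0.004, 0, 0, 0],
  [0, 0, -0.004, 0, 0, 0],
  [0, 0, -0.004, 0, 0, 0],
  [0, 0, -0.004, 0, 0, 0],
])

```text
t: 6.2
ee_pos: [523.9, 84.1, 28.9]
tool_rot: [3.142, -0.0, 1.739]
wrist_force: [0.6, -1.0, 0.3]
width: 0.329
grip_force: 0.0
```

>>> apply_moves([
  [0, 0, 0, 0, 0, 0],
  [0, 0, 0, 0, 0, 0],
  [0, 0, 0, 0, 0, 0],
  [0, 0, 0, 0, 0, 0],
  [0, 0, 0, 0, 0, 0],
  [0, 0, 0, 0, 0, 0],
  [0, 0, 0, 0, 0, 0],
  [0, 0, 0, 0, 0, 0],
], fingers=0, squeeze=80)

```text
t: 7.2
ee_pos: [524.1, 84.1, 29.2]
tool_rot: [3.141, -0.0, 1.739]
wrist_force: [-0.8, -0.6, 6.2]
width: 0.227
grip_force: 78.1
```

```bash
python3 g.py 523.8 84.4 190
```

```text
7.2 [524.1  84.1  29.2] rot [ 3.1411e+00 -2.0000e-04  1.7393e+00] F [-0.83 -0.57  6.19] w 19.4 g 78.10961365699768 q [-0.56  0.47  0.39  2.01 -0.27  0.71  0.17]
tool shift mm [   0.4   -0.2 -160.8] turn to level deg [ 0.03 -0.01 -0.  ]
```

>>> apply_moves([
  [0, 0, -0.01, 0, 0, 0],
  [0, 0, -0.03, 0, 0, 0],
  [0, 0, -0.055, 0, 0, 0],
  [0, 0, -0.08, 0, 0, 0],
  [0, 0, -0.11, 0, 0, 0],
  [0, 0, -0.14, 0, 0, 0],
  [0, 0, -0.16, 0, 0, 0],
  [0, 0, -0.165, 0, 0, 0],
])

```text
t: 8.2
ee_pos: [524.5, 84.2, 195.2]
tool_rot: [3.139, -0.001, 1.739]
wrist_force: [-0.2, 0.4, -1.2]
width: 0.231
grip_force: 78.2
```

```bash
python3 g.py 573.7 -168 200
```

```text
8.2 [524.5  84.2 195.2] rot [ 3.1390e+00 -6.0000e-04  1.7394e+00] F [-0.23  0.38 -1.21] w 19.7 g 78.24041962623596 q [-0.65  0.24  0.48  1.88 -0.13  1.05  0.05]
tool shift mm [-256.9    6.2   -4.9] turn to level deg [ 0.15 -0.03 -0.  ]
```

>>> apply_moves([
  [-0.015, 0, 0, 0, 0, 0],
  [-0.05, 0.001, 0, 0, 0, 0],
  [-0.095, 0.002, 0, 0, 0, 0],
  [-0.14, 0.003, 0, 0, 0, 0],
  [-0.185, 0.004, 0, 0, 0, 0],
  [-0.225, 0.005, 0, 0, 0, 0],
  [-0.25, 0.006, 0, 0, 0, 0],
  [-0.257, 0.006, 0, 0, 0, 0],
])

```text
t: 9.2
ee_pos: [571.5, -171.4, 192.6]
tool_rot: [-3.139, 0.001, 1.735]
wrist_force: [-0.5, -0.0, -0.2]
width: 0.229
grip_force: 78.3
```

>>> apply_moves([
  [0, 0, 0, 0, 0, 0],
  [0, 0, 0, 0, 0, 0],
  [0, 0, 0, 0, 0, 0],
  [0, 0, 0, 0, 0, 0],
  [0, 0, 0, 0, 0, 0],
  [0, 0, 0, 0, 0, 0],
  [0, 0, 0, 0, 0, 0],
  [0, 0, 0, 0, 0, 0],
])

```text
t: 10.2
ee_pos: [572.9, -168.3, 193.9]
tool_rot: [3.141, -0.0, 1.739]
wrist_force: [0.5, 0.4, -0.6]
width: 0.228
grip_force: 78.3
```

```bash
python3 g.py 573.7 -168 160; python3 - <<'E'
from station import optics
import cv2,numpy as np,pickle
d={n:optics.capture(n) for n in("scene","top")};pickle.dump(d,open("d2.pkl","wb"))
a=[cv2.resize(d[n]["img"][y:y+80,x:x+66],None,fx=6,fy=6,interpolation=2) for n,x,y in(("scene",170,110),("top",300,170))]
cv2.imwrite("pics/g2.png",np.hstack(a))
E
```

```text
10.2 [ 572.9 -168.3  193.9] rot [ 3.1415e+00 -1.0000e-04  1.7394e+00] F [ 0.46  0.39 -0.59] w 19.5 g 78.25545072555542 q [-0.23  0.38  0.57  1.72 -0.23  1.1   0.59]
tool shift mm [ 0.1  0.8 33.9] turn to level deg [ 0.01 -0.01 -0.  ]
```

View pics/g2.png

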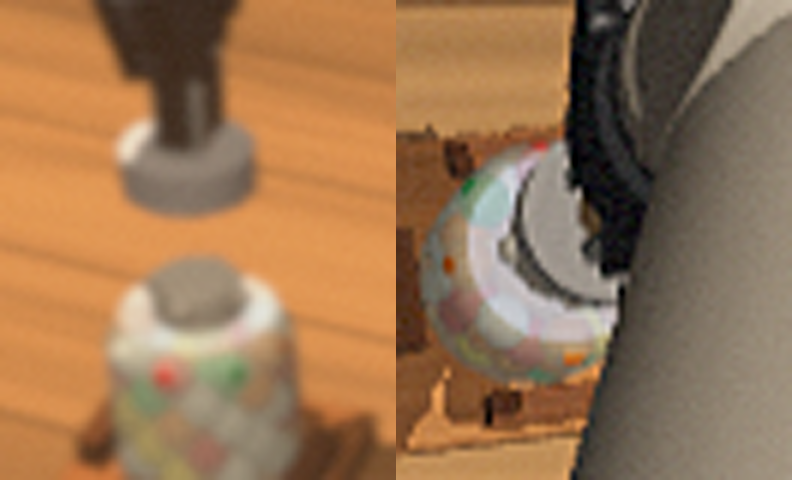

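The cap hangs level above the neck. In the scene crop its sides span about x 119–256 at the rim edge, and the neck spans about x 149–245. I'll measure the relative offset along that view and compare it with the expected value.

```bash
python3 - <<'E'
import pickle
from h import *
d=pickle.load(open("d2.pkl","rb"));S=d["scene"]
g=cv2.GaussianBlur(S["img"],(3,3),0).astype(int)
def edges(y,x0,x1):
    row=g[y,x0:x1]; s=row[:,2]-row[:,0]   # red-blue: wood high, grey low
    t=(s.max()+s.min())/2; k=np.where(s<t)[0]
    l,r_=k[0],k[-1]; f=lambda i,j:i+(s[i]-t)/(s[i]-s[j])*(j-i)
    return x0+f(l,l-1),x0+f(r_,r_+1)
for y in range(135,144):print("cap",y,np.round(edges(y,182,220),2),np.mean(edges(y,182,220)).round(2))
for y in range(153,163):
    print(y,(g[y,190:216,2]).tolist(),(g[y,190:216,0]).tolist()) if y%3==0 else 0
print("proj cap mid",proj(S,[572.9,-168.3,182]),"neck top",proj(S,[573.7,-168,126]),"neck mid",proj(S,[573.7,-168,117]))
print("px per mm x,y", proj(S,[583.7,-168,126])-proj(S,[573.7,-168,126]),proj(S,[573.7,-158,126])-proj(S,[573.7,-168,126]))
E
```

```text
cap 135 [189.21 211.97] 200.59
cap 136 [189.24 212.03] 200.64
cap 137 [189.38 212.18] 200.78
cap 138 [189.52 212.35] 200.93
cap 139 [189.71 212.32] 201.01
cap 140 [189.91 212.17] 201.04
cap 141 [190.21 211.93] 201.07
cap 142 [190.59 211.25] 200.92
cap 143 [191.31 210.27] 200.79
153 [218, 219, 221, 221, 221, 218, 214, 206, 197, 190, 184, 180, 179, 178, 178, 179, 184, 193, 204, 214, 220, 222, 223, 223, 223, 223] [81, 81, 82, 83, 85, 87, 92, 98, 103, 107, 110, 112, 113, 113, 112, 111, 109, 104, 97, 91, 87, 85, 84, 84, 83, 84]
156 [207, 206, 205, 198, 185, 171, 164, 162, 162, 162, 162, 162, 162, 162, 162, 162, 162, 161, 165, 178, 201, 221, 229, 229, 227, 226] [79, 85, 94, 101, 106, 110, 114, 118, 119, 120, 120, 120, 120, 120, 120, 120, 120, 119, 119, 124, 135, 142, 137, 124, 108, 95]
159 [225, 229, 230, 224, 205, 176, 155, 152, 158, 164, 165, 165, 163, 162, 160, 156, 152, 148, 149, 156, 172, 197, 219, 229, 229, 225] [127, 156, 176, 178, 162, 136, 116, 111, 117, 122, 123, 122, 121, 120, 118, 115, 111, 108, 109, 116, 134, 161, 185, 196, 187, 161]
162 [225, 228, 228, 225, 214, 191, 164, 150, 148, 151, 151, 147, 145, 145, 143, 141, 139, 139, 144, 161, 185, 208, 221, 225, 221, 207] [153, 173, 180, 179, 170, 151, 128, 113, 111, 112, 111, 107, 105, 106, 105, 103, 101, 102, 110, 130, 160, 189, 207, 212, 204, 182]
proj cap mid [202.1 136.8] neck top [203.5 155.1] neck mid [203.7 157.9]
px per mm x,y [-1.8  1.8] [3.2 0.8]
```

The scene view shifts both by the same amount (cap 200.8 against 202.1 predicted, neck about 202.4 against 203.6), so they are aligned to within about 1 mm. I'll lower to just above the neck.

>>> apply_moves([
  [0, 0.001, 0.008, 0, 0, 0],
  [0, 0.001, 0.016, 0, 0, 0],
  [0, 0.001, 0.024, 0, 0, 0],
  [0, 0.001, 0.031, 0, 0, 0],
  [0, 0.001, 0.037, 0, 0, 0],
  [0, 0.001, 0.041, 0, 0, 0],
  [0, 0.001, 0.042, 0, 0, 0],
  [0, 0.001, 0.042, 0, 0, 0],
])

```text
t: 11.3
ee_pos: [574.1, -168.2, 152.0]
tool_rot: [3.141, 0.0, 1.739]
wrist_force: [-0.2, -0.1, -0.7]
width: 0.227
grip_force: 78.3
```

>>> apply_moves([
  [0, 0, 0.001, 0, 0, 0],
  [0, 0, 0.002, 0, 0, 0],
  [0, 0, 0.003, 0, 0, 0],
  [0, 0, 0.004, 0, 0, 0],
  [0, 0, 0.004, 0, 0, 0],
  [0, 0, 0.004, 0, 0, 0],
  [0, 0, 0.004, 0, 0, 0],
  [0, 0, 0.004, 0, 0, 0],
], squeeze=110)

```text
t: 12.3
ee_pos: [574.0, -168.1, 147.9]
tool_rot: [3.141, -0.0, 1.739]
wrist_force: [-0.6, -0.1, -1.0]
width: 0.217
grip_force: 107.6
```

```bash
python3 g.py 573.7 -168 145
```

```text
12.3 [ 574.  -168.1  147.9] rot [ 3.1415e+00 -1.0000e-04  1.7394e+00] F [-0.57 -0.05 -0.97] w 18.5 g 107.61995315551758 q [-0.21  0.43  0.55  1.77 -0.26  1.01  0.61]
tool shift mm [ 0.1 -0.2  2.9] turn to level deg [ 0.01 -0.01 -0.  ]
```

>>> apply_moves([
  [0, 0, 0.0005, 0, 0, 0],
  [0, 0, 0.001, 0, 0, 0],
  [0, 0, 0.0015, 0, 0, 0],
  [0, 0, 0.002, 0, 0, 0],
  [0, 0, 0.0025, 0, 0, 0],
  [0, 0, 0.003, 0, 0, 0],
  [0, 0, 0.003, 0, 0, 0],
  [0, 0, 0.003, 0, 0, 0],
])

```text
t: 13.3
ee_pos: [574.4, -168.2, 145.4]
tool_rot: [3.14, 0.0, 1.739]
wrist_force: [-0.1, 0.8, 4.1]
width: 0.219
grip_force: 108.3
```

>>> apply_moves([
  [0, 0, 0.0003, 0, 0, 0],
  [0, 0, 0.0006, 0, 0, 0],
  [0, 0, 0.001, 0, 0, 0],
  [0, 0, 0.001, 0, 0, 0],
  [0, 0, 0.001, 0, 0, 0],
  [0, 0, 0.001, 0, 0, 0],
  [0, 0, 0.001, 0, 0, 0],
  [0, 0, 0.001, 0, 0, 0],
])

```text
t: 14.3
ee_pos: [574.7, -168.3, 144.7]
tool_rot: [3.14, 0.0, 1.739]
wrist_force: [-0.2, 0.3, 6.0]
width: 0.216
grip_force: 108.6
```

```bash
python3 g.py 573.7 -168 145
```

```text
14.3 [ 574.7 -168.3  144.7] rot [3.1398e+00 5.0000e-04 1.7394e+00] F [-0.25  0.26  6.05] w 18.4 g 108.5969603061676 q [-0.21  0.44  0.55  1.77 -0.27  1.01  0.61]
tool shift mm [ 0.4 -0.9 -0.3] turn to level deg [0.1  0.03 0.  ]
```

Beads contacted at the expected height (TCP about 145), with little side force. Pressing on.

>>> apply_moves([
  [0, 0, 0.0005, 0, 0, 0],
  [0, 0, 0.001, 0, 0, 0],
  [0, 0, 0.0015, 0, 0, 0],
  [0, 0, 0.002, 0, 0, 0],
  [0, 0, 0.0025, 0, 0, 0],
  [0, 0, 0.003, 0, 0, 0],
  [0, 0, 0.0035, 0, 0, 0],
  [0, 0, 0.004, 0, 0, 0],
])

```text
t: 15.3
ee_pos: [575.0, -168.2, 141.0]
tool_rot: [3.139, 0.0, 1.739]
wrist_force: [-0.0, 0.8, 5.8]
width: 0.218
grip_force: 108.9
```

>>> apply_moves([
  [0, 0, 0.001, 0, 0, 0],
  [0, 0, 0.002, 0, 0, 0],
  [0, 0, 0.003, 0, 0, 0],
  [0, 0, 0.004, 0, 0, 0],
  [0, 0, 0.005, 0, 0, 0],
  [0, 0, 0.006, 0, 0, 0],
  [0, 0, 0.007, 0, 0, 0],
  [0, 0, 0.007, 0, 0, 0],
])

```text
t: 16.3
ee_pos: [573.5, -168.1, 132.7]
tool_rot: [-3.141, -0.0, 1.739]
wrist_force: [0.7, 0.8, -1.9]
width: 0.218
grip_force: 108.5
```

```bash
python3 g.py 573.7 -168 132.2
```

```text
16.3 [ 573.5 -168.1  132.7] rot [-3.1408e+00 -4.0000e-04  1.7393e+00] F [ 0.65  0.8  -1.87] w 18.6 g 108.50358009338379 q [-0.2   0.45  0.55  1.78 -0.27  0.99  0.62]
tool shift mm [0.1 0.2 0.5] turn to level deg [-0.05 -0.02  0.  ]
```

Snapped through with the slight pull. Now I'll press onto the stop.

>>> apply_moves([
  [0, 0, 0.0005, 0, 0, 0],
  [0, 0, 0.001, 0, 0, 0],
  [0, 0, 0.0015, 0, 0, 0],
  [0, 0, 0.002, 0, 0, 0],
  [0, 0, 0.002, 0, 0, 0],
  [0, 0, 0.002, 0, 0, 0],
  [0, 0, 0.002, 0, 0, 0],
  [0, 0, 0.002, 0, 0, 0],
])

```text
t: 17.3
ee_pos: [573.8, -168.2, 132.4]
tool_rot: [3.141, -0.001, 1.739]
wrist_force: [-3.2, 1.5, 9.2]
width: 0.223
grip_force: 108.9
```

>>> apply_moves([
  [0, 0, 0.0003, 0, 0, 0],
  [0, 0, 0.0003, 0, 0, 0],
  [0, 0, 0.0003, 0, 0, 0],
  [0, 0, 0.0003, 0, 0, 0],
  [0, 0, 0.0003, 0, 0, 0],
  [0, 0, 0.0003, 0, 0, 0],
  [0, 0, 0.0003, 0, 0, 0],
  [0, 0, 0.0003, 0, 0, 0],
])

```text
t: 18.3
ee_pos: [573.8, -168.2, 132.4]
tool_rot: [3.141, -0.001, 1.739]
wrist_force: [-2.8, 1.6, 10.8]
width: 0.218
grip_force: 109.0
```

```bash
python3 - <<'E'
from station import optics
import cv2,numpy as np
d={n:optics.capture(n)["img"] for n in("scene","top")}
a=[cv2.resize(d["scene"][110:190,160:226],None,fx=5,fy=5),cv2.resize(d["top"][170:250,130:220],None,fx=5,fy=5)]
cv2.imwrite("pics/end.png",np.hstack(a))
E
python3 g.py 573.7 -168 132.2
```

```text
18.4 [ 573.8 -168.2  132.3] rot [ 3.1414e+00 -1.1000e-03  1.7391e+00] F [-2.96  2.35 10.84] w 19.0 g 108.97878170013428 q [-0.2   0.45  0.55  1.78 -0.28  0.98  0.62]
tool shift mm [ 0.2 -0.   0.1] turn to level deg [ 0.01 -0.06 -0.  ]
```

View pics/end.png

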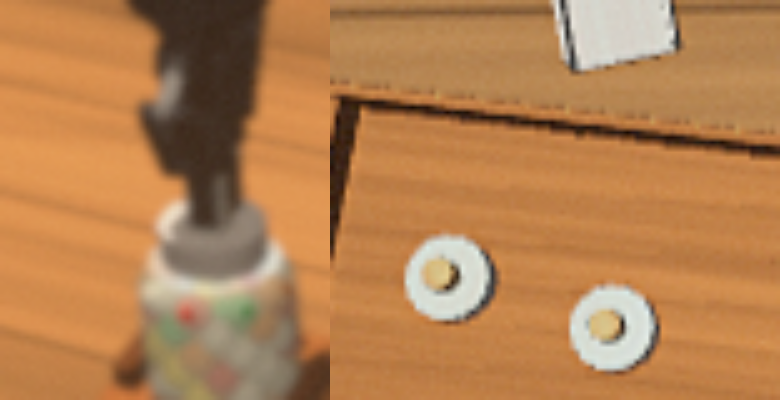

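The cap sits level and down near the shoulder (scene crop around (213,240)). The two small caps are undisturbed in the crate at crop (450,278) and (613,327). Steady push is about 11 N, so I'll hand in.

```bash
python3 -c "
from station import r
print(r.sign_off())"
```

```text
the job is handed in; nothing more can be done
None
```

The large cap is snapped fully home on the jar neck, and the arm still grips it and presses down with about 11 N; the job was handed in at about 18.4 s.

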